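Make up the drive and idler pulley kits on the inspection plate

TASK

Make up the two pulley kits from the parts on the granite plate: the drive kit in the blue tray gets the large triple-groove pulley and the dark flanged bush, the idler kit in the yellow tray gets the small single-groove pulley, the ball bearing and the bronze sleeve. Set each part down, never drop it, upright as it stands now (hub or barrel up) and fully down in the recess that fits it. The double-groove pulley with the yellow hold stickers is still waiting to be measured: leave it standing where it is.

Things in the scene. Friction and masses are not known exactly. Their poses are not given: they have to be found in the camera images.
- triple_pulley: Loose. Large red V-belt pulley with three grooves, standing on its flat face: rim 84 mm diameter and 42 mm high, on top of it a plain red hub boss 36 mm diameter from 42 to 62 mm height (bare metal top with a dark bore). About 0.45 kg. Origin: centre of the underside, z up along the axis. It can be gripped across the hub boss.
- single_pulley: Loose. Small red V-belt pulley with one groove, standing on its flat face: rim 62 mm diameter and 18 mm high, hub boss 34 mm diameter from 18 to 38 mm height. About 0.15 kg. Origin: centre of the underside, z up along the axis. It can be gripped across the hub boss.
- double_pulley: Loose, belongs to no kit. Middle-sized red V-belt pulley with two grooves, standing on its flat face: rim 72 mm diameter and 30 mm high, hub boss 36 mm diameter up to 50 mm height, two yellow hold stickers on its upper face. About 0.28 kg. Origin: centre of the underside. Low gauges and blocks (to 30 mm high) lie among the parts, 25 mm or more from each; taller gear stands farther off.
- flanged_bush: Loose. Dark steel flanged shaft bush: bottom flange 60 mm diameter and 8 mm thick with three small bright bolt holes, above it a plain barrel 40 mm diameter from 8 to 38 mm height, with a slit beside the bore on top. About 0.24 kg. Origin: centre of the underside, z up along the axis.
- bearing: Loose. Sealed ball bearing lying flat: bright steel ring 47 mm diameter, 20 mm high, with a blue ring seal on top. About 0.14 kg. Origin: centre of the underside, z up along the axis.
- bronze_sleeve: Loose. Plain golden bronze spacer sleeve standing on end: 34 mm diameter, 32 mm high, dark bore. About 0.13 kg. Origin: centre of the underside, z up along the axis.
- blue_tray: Blue moulded kit tray, fixed: 240 mm (its x) by 125 mm (its y), 14 mm high. Origin: centre of its underside, z up. Two round recesses 6 mm deep (floor 8 mm above the underside) on the tray's x axis: 100 mm diameter at x = -54 mm for the triple-groove pulley, 76 mm at x = +60 mm for the flanged bush. 8 mm of play round each part. Turned up to 0.3 rad from the world's axes.
- yellow_tray: Yellow moulded kit tray, fixed: 240 mm (its x) by 125 mm (its y), 14 mm high. Origin: centre of its underside, z up. Three round recesses 6 mm deep (floor 8 mm above the underside) on its x axis: 78 mm diameter at x = -70 mm for the single-groove pulley, 63 mm at x = +13.5 mm for the bearing, 50 mm at x = +83 mm for the bronze sleeve. 8 mm of play. Turned up to 0.3 rad.

How it is judged:
At the end, for the whole second after the job is handed in: All five parts are released and at rest in their own recesses of the right trays: within 11 mm of the recess centre along tray x and y, underside on its floor (5 to 10.5 mm above tray underside), upright within 0.08 rad; the double-groove pulley is upright within 15 mm of its start (x of triple_pulley in the frame of blue_tray between -0.065 and -0.043 m and y of triple_pulley in the frame of blue_tray between -0.011 and 0.011 m and z of triple_pulley in the frame of blue_tray between 0.005 and 0.0105 m and angle between each of triple_pulley, flanged_bush, single_pulley, bearing, bronze_sleeve's own z axis and vertical below 0.08 rad and linear speed of each of triple_pulley, flanged_bush, single_pulley, bearing, bronze_sleeve below 0.02 m/s and angular speed of each of triple_pulley, flanged_bush, single_pulley, bearing, bronze_sleeve below 0.2 rad/s and x of flanged_bush in the frame of blue_tray between 0.049 and 0.071 m and y of flanged_bush in the frame of blue_tray between -0.011 and 0.011 m and z of flanged_bush in the frame of blue_tray between 0.005 and 0.0105 m and x of single_pulley in the frame of yellow_tray between -0.081 and -0.059 m and y of single_pulley in the frame of yellow_tray between -0.011 and 0.011 m and z of single_pulley in the frame of yellow_tray between 0.005 and 0.0105 m and x of bearing in the frame of yellow_tray between 0.0025 and 0.0245 m and y of bearing in the frame of yellow_tray between -0.011 and 0.011 m and z of bearing in the frame of yellow_tray between 0.005 and 0.0105 m and x of bronze_sleeve in the frame of yellow_tray between 0.072 and 0.094 m and y of bronze_sleeve in the frame of yellow_tray between -0.011 and 0.011 m and z of bronze_sleeve in the frame of yellow_tray between 0.005 and 0.0105 m and distance of double_pulley from where it was at the start of the episode below 0.015 m and angle between double_pulley's own z axis and vertical below 0.1 rad); the robot touches nothing.
It fails at once if the double-groove pulley is moved by more than 15 mm from its place (distance of double_pulley from where it was at the start of the episode above 0.015 m).
It fails at once if a kit part is dropped (falls at over 0.5 m/s with no finger touching it: a drop of some 15 mm or more) or knocked flying ((linear speed of triple_pulley above 0.5 m/s and contact force between the fingers and triple_pulley below 0.1 N) or (linear speed of flanged_bush above 0.5 m/s and contact force between the fingers and flanged_bush below 0.1 N) or (linear speed of single_pulley above 0.5 m/s and contact force between the fingers and single_pulley below 0.1 N) or (linear speed of bearing above 0.5 m/s and contact force between the fingers and bearing below 0.1 N) or (linear speed of bronze_sleeve above 0.5 m/s and contact force between the fingers and bronze_sleeve below 0.1 N)).
It also fails if it takes over 115 s, if anything falls off the work surface, if the arm or the gripper's body presses on something with over 40 N, if the wrist force passes 120 N, or if a joint passes its speed limit or range.

ROBOT

A 6-joint arm with a two-finger parallel gripper is mounted at the origin on the work surface. World frame = base frame: x ahead of the robot, y to its left, z up, the work surface at z = 0. Lengths are in m, angles in rad, forces in N, time in s.
With the tool pointing down it reaches from about 0.425 to 0.95 m from the base axis. Payload 3.5 kg.
Tool frame: the origin (TCP) lies midway between the tips of the shut fingers; the grasp point (between the pads) lies 19 mm behind it (r.grip_depth is the distance from the TCP to the grasp point, in m); z points along the fingers, y is the line along which they close (so a half turn about z gives the same grasp; the last joint's range is limited). The gripper opens to 85 mm and grips with 20 to 120 N. Pads are 22 mm wide; open, the fingers measure 114 mm over their backs; the gripper's body (76 mm by 85 mm) begins 54 mm behind the grasp point. The pads swing forward as they close: fully open they stand 13 mm farther back than shut.
Start: joints at [1.032, 0.286, 1.577, -0, 1.279, -0.15], TCP at [0.256, 0.625, 0.211] pointing down, gripper open.
Joint ranges: [-2.77, 2.77], [-0.9, 2.22], [0.21, 2.48], [-1.53, 4.67], [0.24, 2.81], [-2.84, 2.84]. Speed limits (rad/s): [2.79, 2.79, 3.14, 3.14, 3.14, 3.14].

INTERFACE

Orientations are given as a unit quaternion [x, y, z, w].
In Python, from station import r, optics gives the robot as it stands.
- The arm moves only by the tool carry_out, never from a script. Its argument "rows" is a list of rows, each a list of 3 entries, a list of its own where there are three numbers: the turn, a rotation vector about the tool's x, y, z in rad, then the shift along the tool's x, y, z in mm, then the finger opening in mm, from 0 to 85.4. In form: [[[rx, ry, rz], [dx, dy, dz], hand], ...]. A call has 1 to 5 rows; each row is the pose to reach, as a shift and turn from the pose commanded when the call began, along the tool's axes at that moment; what a row does not reach only later rows make up. A row lasts 1/10 s, in which the tool goes at most 50 mm and 8.59 degrees, less where a joint would pass 70% of its speed; a pose out of reach is approached as far as the arm can. A call with a gripper value outside its range is refused whole. The fingers move at their own pace and stop on an object; "newtons" is the grip in N (left out, the last holds). Time passes only in rows, so rows that repeat a pose let the fingers close. It gives the time, the measured TCP pose, the force, the opening and the grip force at its end, in the units of the state.
- r.sense(): the state, without advancing time (a new reading comes with each control period).
- optics.camera(name): name is "scene" or "top" or "wrist"; returns the picture (400x640x3 uint8, blue, green, red); there is no depth.
- optics.camera_info(name): a dict with "fx", "fy", "cx", "cy" (pixels), "R" (3x3) and "t" (3): a world point X has camera coordinates R X + t. Camera axes: x right, y down, z forward; pixel columns grow to the right and rows downward; lengths in m; the calibration is good to about 2 mm. A picture is of the moment at which its call begins: read the wrist's pose just before it. camera_info takes no time and is no camera call; for the wrist camera it gives the pose at the moment of the call.
- r.finish_job(): hands the job in; it is judged then, once.
The state is a dict: "time_s": time; "joints": joint angles; "qd": joint speeds; "effort": joint torques, N m; "tcp_pos": TCP position; "eef_rot": TCP orientation; "wrist_force": force on the tool from outside, world axes, zero at the start; "wrist_torque": the same for the moment, N m; "grip_width": opening from 0.0 (shut) to 1.0 (fully open); "gripper_force": force on a finger pad.
Only numpy, scipy, OpenCV 4.12 (cv2) and the standard library are available. Lean on these libraries where they do the work, as an engineer would, in place of code of your own. Each camera call takes 0.05 s, during which the arm holds its last target. There are 200 camera calls.

## Working session

There is one attempt and no reset: what is moved stays moved. The work goes in short steps, Python scripts to look and compute and a tool call to move; the robot and the scene stay as the last step left them, time stands still between calls to the robot, and variables do not carry over. Pictures are saved under pics/ and viewed, at most 14 in all, crops included, and the job is handed in when it is done.

Besides the shell and the picture viewer there is one more tool, called by a JSON object that holds its "fn" and its "kwargs". carry_out: Moves the arm, as the interface text tells. Its arguments: {"type":"object","properties":{"rows":{"type":"array"},"newtons":{"type":"number"}},"required":["rows"]}

```bash
mkdir -p pics; ls; python3 - <<'E'
from station import r, optics
import cv2, json
s=r.sense(); print({k:s[k] for k in('time_s','tcp_pos','eef_rot','grip_width')})
for n in('top','scene'):
    cv2.imwrite(f'pics/{n}0.png',optics.camera(n)); i=optics.camera_info(n); print(n,i)
E
```

```text
pics
{'time_s': 0.0, 'tcp_pos': array([0.25547691, 0.62401219, 0.20965067]), 'eef_rot': array([ 1.93175394e-01,  9.81163526e-01, -1.11632032e-03, -3.94518922e-04]), 'grip_width': 1.0017606099658598}
top {'fx': 444.10709285537024, 'fy': 444.10709285537024, 'cx': 323.1134003162369, 'cy': 198.39414680867344, 'R': array([[-0.00174222, -0.9999969 ,  0.00177699],
       [-0.99039149,  0.00147975, -0.13828418],
       [ 0.13828112, -0.00200083, -0.990391  ]]), 't': array([-0.00453791,  0.5721559 ,  0.90496128])}
scene {'fx': 481.3383461779617, 'fy': 481.3383461779617, 'cx': 320.51218732468345, 'cy': 201.4675235052057, 'R': array([[ 0.86525637,  0.50099423, -0.01833583],
       [ 0.29157455, -0.5326508 , -0.79452338],
       [-0.40781822,  0.68212016, -0.60695666]]), 't': array([-0.46684946, -0.13179478,  1.43047158])}
```

View pics/top0.png

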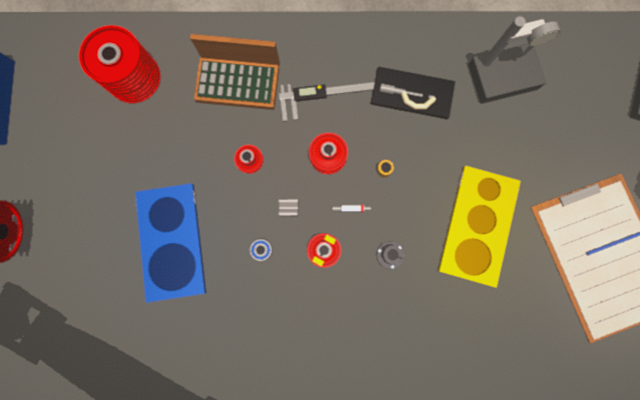

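View pics/scene0.png

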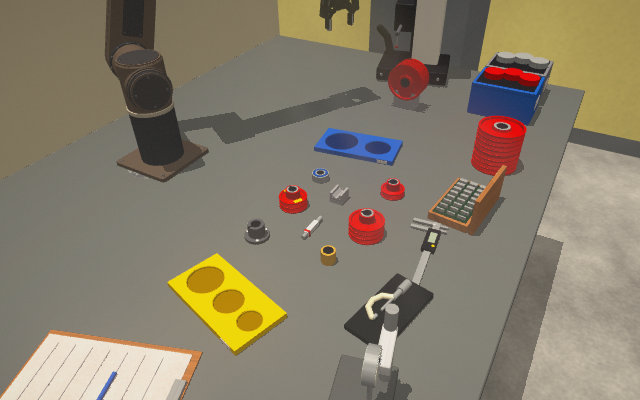

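```bash
cat > h.py <<'E'
import numpy as np, cv2
from station import r, optics
def ray(i,uv):
    d=i['R'].T@np.array([(uv[0]-i['cx'])/i['fx'],(uv[1]-i['cy'])/i['fy'],1.]); return -i['R'].T@i['t'], d
def onz(i,uv,z):
    c,d=ray(i,uv); return c+d*(z-c[2])/d[2]
def proj(i,X):
    p=i['R']@np.asarray(X,float)+i['t']; return np.array([i['fx']*p[0]/p[2]+i['cx'],i['fy']*p[1]/p[2]+i['cy']])
def tri(obs):
    A=np.zeros((3,3));b=np.zeros(3);L=[]
    for i,uv in obs:
        c,d=ray(i,uv);d=d/np.linalg.norm(d);P=np.eye(3)-np.outer(d,d);A+=P;b+=P@c;L.append((P,c))
    X=np.linalg.solve(A,b); return X,max(np.linalg.norm(P@(X-c)) for P,c in L)
E
python3 - <<'E'
import cv2
a=cv2.imread('pics/top0.png'); b=cv2.imread('pics/scene0.png')
f=lambda m,x,y,w,h,s:cv2.resize(m[y:y+h,x:x+w],None,fx=s,fy=s,interpolation=cv2.INTER_CUBIC)
cv2.imwrite('pics/topc.png',f(a,228,135,190,140,4))
cv2.imwrite('pics/scenec.png',f(b,235,160,180,115,4))
E
```

```text
(no output)
```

View pics/topc.png

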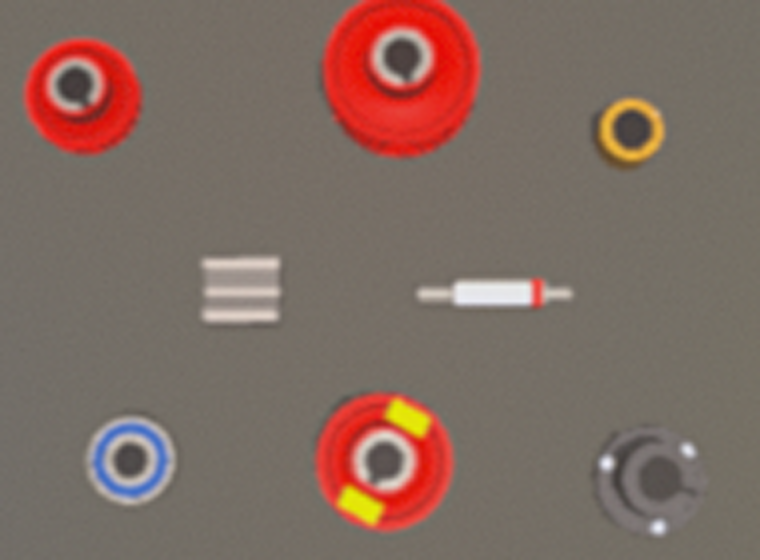

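View pics/scenec.png

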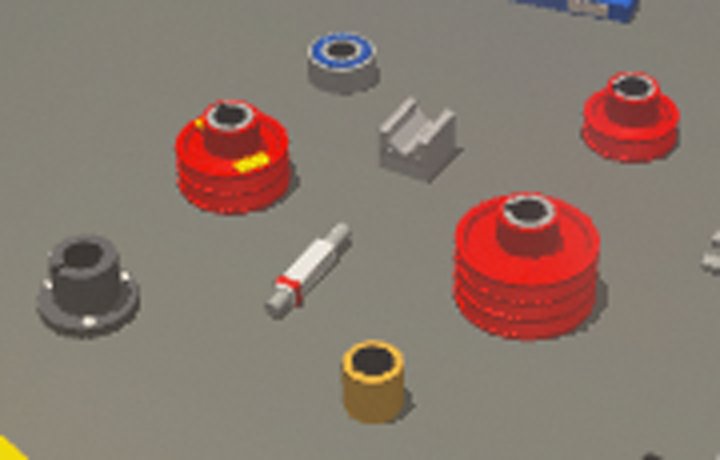

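The top crop shows (4×, offset 228,135) single (76,85), triple (402,58), sleeve (631,129), bearing (130,461), double (384,462), bush barrel (661,479). The scene crop (4×, offset 235,160) shows them at (633,87), (529,211), (373,360), (342,50), (231,115), (83,254).

```bash
cat > m.py <<'E'
from h import *
T=optics.camera_info('top');S=optics.camera_info('scene')
f=lambda p,x,y:((p[0]+.5)/4-.5+x,(p[1]+.5)/4-.5+y)
for n,a,b,h in [('single',(76,85),(633,87),.038),('triple',(402,58),(529,211),.062),('sleeve',(631,129),(373,360),.032),('bearing',(130,461),(342,50),.020),('double',(384,462),(231,115),.05),('bush',(661,479),(83,254),.038)]:
    u=f(a,228,135);v=f(b,235,160)
    X,e=tri([(T,u),(S,v)]); print(n,X.round(4),'res',round(e,4),'top@h',onz(T,u,h).round(4),'scene@h',onz(S,v,h).round(4))
for name,lo,hi in [('blue',(100,120,60),(125,255,255)),('yellow',(22,120,60),(35,255,255))]:
    P={}
    for cam,i in(('top',T),('scene',S)):
        im=cv2.imread(f'pics/{cam}0.png');im=cv2.resize(im,None,fx=4,fy=4,interpolation=cv2.INTER_CUBIC)
        m=cv2.inRange(cv2.cvtColor(im,cv2.COLOR_BGR2HSV),lo,hi)
        V=cv2.cvtColor(im,cv2.COLOR_BGR2HSV)[...,2]
        roi=dict(blue=dict(top=(120,170,220,320),scene=(300,120,420,170)),yellow=dict(top=(430,150,530,300),scene=(150,240,300,360)))[name][cam]
        x0,y0,x1,y1=[4*q for q in roi]
        k=np.zeros_like(m);k[y0:y1,x0:x1]=m[y0:y1,x0:x1]
        tray=V[k>0]; th,_=cv2.threshold(tray,0,255,cv2.THRESH_OTSU)
        bright=((k>0)&(V>th)).astype(np.uint8)
        cs,hr=cv2.findContours(bright,cv2.RETR_CCOMP,cv2.CHAIN_APPROX_NONE)
        for z in (.014,):
            L=[]
            for c,h in zip(cs,hr[0]):
                if cv2.contourArea(c)<(1500 if h[3]>=0 else 9000): continue
                w=np.array([onz(i,((q[0]+.5)/4-.5,(q[1]+.5)/4-.5),z)[:2] for q in c[:,0]],np.float32)*1000
                if h[3]<0: print(name,cam,'outline',cv2.minAreaRect(w))
                else:
                    e=cv2.fitEllipse(w); print('   hole',np.round(e[0],1),np.round(e[1],1))
E
python3 m.py
```

```text
single [0.6651 0.1594 0.037 ] res 0.0006 top@h [0.6653 0.1595 0.038 ] scene@h [0.6652 0.1575 0.038 ]
triple [ 0.674  -0.0164  0.0609] res 0.0003 top@h [ 0.674  -0.0162  0.062 ] scene@h [ 0.6743 -0.0178  0.062 ]
sleeve [ 0.6414 -0.141   0.0315] res 0.0008 top@h [ 0.642  -0.1405  0.032 ] scene@h [ 0.6411 -0.142   0.032 ]
bearing [0.4639 0.1294 0.0188] res 0.0001 top@h [0.464  0.1293 0.02  ] scene@h [0.4648 0.1278 0.02  ]
double [ 0.4626 -0.0063  0.0494] res 0.0 top@h [ 0.4626 -0.0063  0.05  ] scene@h [ 0.4631 -0.0069  0.05  ]
bush [ 0.4535 -0.1515  0.0388] res 0.0003 top@h [ 0.4538 -0.1514  0.038 ] scene@h [ 0.4526 -0.1509  0.038 ]
blue top outline ((482.68914794921875, 326.8099670410156), (240.09141540527344, 125.3773193359375), 8.624919891357422)
   hole [429.2 318.9] [100.9 101.1]
   hole [541.9 335.9] [77.1 77.3]
blue scene outline ((483.07769775390625, 323.72454833984375), (239.5604248046875, 126.09837341308594), 8.554271697998047)
   hole [542.7 331.4] [76.1 77.5]
   hole [430.5 314.6] [100.4 100.8]
yellow top outline ((516.995849609375, -345.777099609375), (125.0307846069336, 239.18983459472656), 74.04168701171875)
   hole [ 449.3 -327.7] [78.5 79. ]
   hole [ 529.7 -350.4] [63.8 64.5]
   hole [ 596.5 -369.3] [51.5 52. ]
yellow scene outline ((515.6194458007812, -347.4220275878906), (125.74039459228516, 240.18568420410156), 73.95890808105469)
   hole [ 595.6 -370.8] [50.2 51.1]
   hole [ 529.  -351.8] [62.7 64. ]
   hole [ 448.9 -328.9] [77.7 79. ]
```

{"fn": "carry_out", "kwargs": {"rows": [[[0,0,-0.389],[-193,-115,0],65],[[0,0,-0.389],[-193,-115,0],65],[[0,0,-0.389],[-193,-115,0],65],[[0,0,-0.389],[-193,-115,0],65],[[0,0,-0.389],[-193,-115,0],65]], "newtons": 80}}

```text
time_s: 0.6
tcp_pos: [0.3924, 0.4421, 0.2104]
eef_rot: [0.001, 1.0, -0.001, -0.0]
wrist_force: [0.4, 0.3, 0.4]
grip_width: 0.759
gripper_force: 0.0
```

{"fn": "carry_out", "kwargs": {"rows": [[[0,0,0],[-130,-210,0],65],[[0,0,0],[-130,-210,0],65],[[0,0,0],[-130,-210,0],65],[[0,0,0],[-130,-210,0],65],[[0,0,0],[-130,-210,0],65]]}}

```text
time_s: 1.1
tcp_pos: [0.5214, 0.233, 0.2106]
eef_rot: [0.0, 1.0, -0.0, -0.0]
wrist_force: [1.0, 1.1, -0.8]
grip_width: 0.762
gripper_force: 0.0
```

{"fn": "carry_out", "kwargs": {"rows": [[[0,0,0],[-130,-210,0],65],[[0,0,0],[-130,-210,0],65],[[0,0,0],[-130,-210,0],65],[[0,0,0],[-130,-210,0],65],[[0,0,0],[-130,-210,0],65]]}}

```text
time_s: 1.6
tcp_pos: [0.6514, 0.023, 0.2104]
eef_rot: [0.0, 1.0, 0.0, -0.0]
wrist_force: [0.6, 1.1, 0.5]
grip_width: 0.761
gripper_force: 0.0
```

{"fn": "carry_out", "kwargs": {"rows": [[[0,0,0],[-22.5,-39.5,0],65],[[0,0,0],[-22.5,-39.5,35],65],[[0,0,0],[-22.5,-39.5,70],65],[[0,0,0],[-22.5,-39.5,95],65],[[0,0,0],[-22.5,-39.5,95],65]]}}

```text
time_s: 2.1
tcp_pos: [0.6695, -0.014, 0.1097]
eef_rot: [0.0, 1.0, 0.001, -0.006]
wrist_force: [-0.8, 0.5, -0.4]
grip_width: 0.763
gripper_force: 0.0
```

```bash
python3 - <<'E'
from h import *
s=r.sense();i=optics.camera_info('wrist');im=optics.camera('wrist');cv2.imwrite('pics/w1.png',im)
print(s['tcp_pos'],s['grip_width'], -i['R'].T@i['t'], proj(i,(.674,-.0167,.062)),proj(i,s['tcp_pos']))
E
```

```text
[ 0.66948448 -0.01401069  0.10965881] 0.7629051844514121 [ 0.59695038 -0.01356457  0.27350249] [310.5212666  221.61897484] [314.21075444 243.41693951]
```

View pics/w1.png

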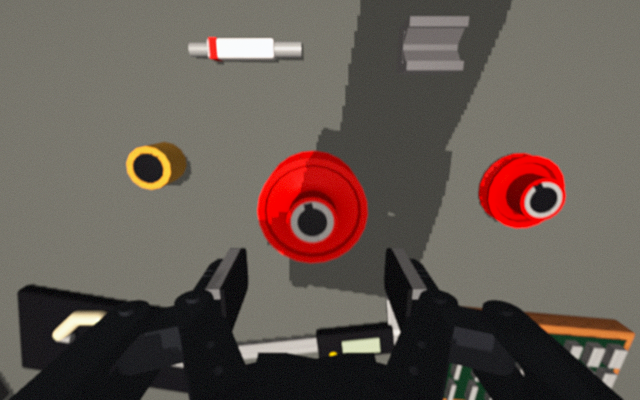

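Wrist view: triple hub at (312,221), prediction (310.5,221.6); measurements agree. Let the arm settle.

{"fn": "carry_out", "kwargs": {"rows": [[[0,0,0],[0,0,0],65],[[0,0,0],[0,0,0],65]]}}

```text
time_s: 2.35
tcp_pos: [0.675, -0.0145, 0.1188]
eef_rot: [-0.0, 1.0, -0.0, 0.002]
wrist_force: [1.0, 0.5, 0.2]
grip_width: 0.76
gripper_force: 0.0
```

{"fn": "carry_out", "kwargs": {"rows": [[[0,0,0],[0,0,0],65],[[0,0,0],[0,0,0],65],[[0,0,0],[0,0,0],65]]}}

```text
time_s: 2.65
tcp_pos: [0.6737, -0.0144, 0.1168]
eef_rot: [-0.0, 1.0, -0.0, 0.001]
wrist_force: [0.1, -0.1, 0.2]
grip_width: 0.76
gripper_force: 0.0
```

{"fn": "carry_out", "kwargs": {"rows": [[[0,0,0],[0,-2,15],65],[[0,0,0],[0,-2,35],65],[[0,0,0],[0,-2,53],65],[[0,0,0],[0,-2,65],65],[[0,0,0],[0,-2,70],65]]}}

```text
time_s: 3.15
tcp_pos: [0.6719, -0.0162, 0.0431]
eef_rot: [-0.0, 1.0, 0.0, -0.002]
wrist_force: [0.0, 0.2, -0.1]
grip_width: 0.762
gripper_force: 0.0
```

{"fn": "carry_out", "kwargs": {"rows": [[[0,0,0],[0,0,0],65],[[0,0,0],[0,0,0],50],[[0,0,0],[0,0,0],42],[[0,0,0],[0,0,0],30],[[0,0,0],[0,0,0],30]]}}

```text
time_s: 3.65
tcp_pos: [0.6739, -0.0164, 0.0468]
eef_rot: [-0.0, 1.0, -0.0, 0.001]
wrist_force: [-0.1, 0.1, 0.1]
grip_width: 0.351
gripper_force: 0.0
```

{"fn": "carry_out", "kwargs": {"rows": [[[0,0,0],[0,0,0],30],[[0,0,0],[0,0,0],30],[[0,0,0],[0,0,0],30],[[0,0,0],[0,0,0],30]]}}

```text
time_s: 4.05
tcp_pos: [0.6734, -0.0164, 0.046]
eef_rot: [-0.0, 1.0, 0.0, -0.0]
wrist_force: [-0.7, 0.5, 0.4]
grip_width: 0.351
gripper_force: 0.0
```

```bash
python3 - <<'E'
from h import *
a=cv2.resize(optics.camera('scene')[130:270,250:450],None,fx=3,fy=3,interpolation=cv2.INTER_CUBIC)
b=optics.camera('wrist')[120:400,100:540]
b=cv2.resize(b,(600,382)); c=np.zeros((420+180,600,3),np.uint8); c[:420]=a; 
cv2.imwrite('pics/s2.png',a);cv2.imwrite('pics/w2.png',b)
s=r.sense();print(s['grip_width'],s['gripper_force'])
E
```

```text
0.35043821921355617 0.0
```

View pics/s2.png

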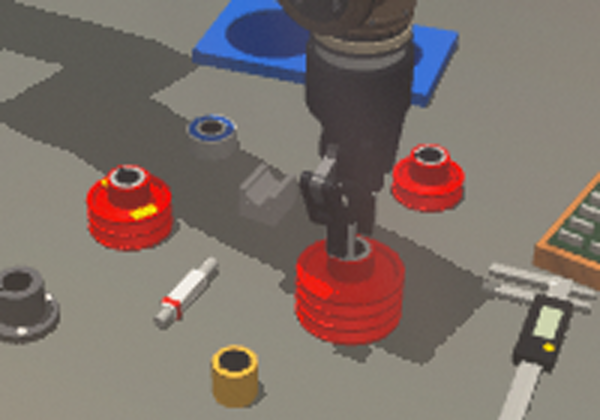

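View pics/w2.png

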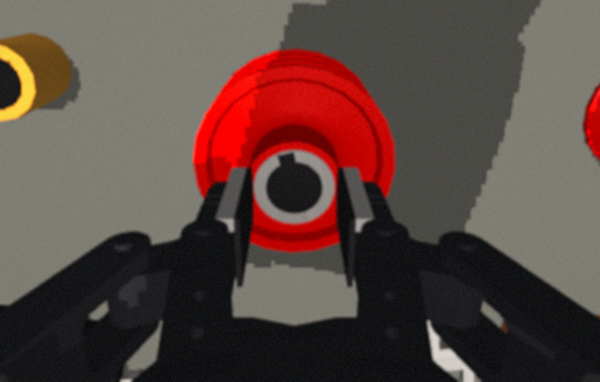

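The pads stand either side of the hub, barely clear of it; command closing further.

{"fn": "carry_out", "kwargs": {"rows": [[[0,0,0],[0,0,0],15],[[0,0,0],[0,0,0],15],[[0,0,0],[0,0,0],15],[[0,0,0],[0,0,0],15],[[0,0,0],[0,0,0],15]], "newtons": 100}}

```text
time_s: 4.65
tcp_pos: [0.6735, -0.0164, 0.046]
eef_rot: [-0.0, 1.0, -0.0, 0.0]
wrist_force: [-0.6, 0.2, -0.6]
grip_width: 0.171
gripper_force: 0.0
```

```bash
python3 - <<'E'
from h import *
s=r.sense();x=s['tcp_pos']
R=lambda m,w,h:cv2.resize(m,(w,h),interpolation=cv2.INTER_CUBIC)
S=optics.camera('scene');W=optics.camera('wrist')
i=optics.camera_info('scene');w=optics.camera_info('wrist')
p=proj(i,x);print(p,proj(w,x),proj(w,(.674,-.0167,.062)),x,s['wrist_force'])
u,v=int(p[0]),int(p[1])
a=R(S[v-45:v+35,u-40:u+40],400,400);b=R(W[150:350,220:420],400,400)
cv2.imwrite('pics/c3.png',np.hstack([a,b]));print(u,v)
E
```

```text
[366.54614681 217.30524963] [314.14430239 243.52356504] [313.48456485 257.67451014] [ 0.67346498 -0.01642889  0.04603886] [-0.59707018  0.20995706 -0.58629515]
366 217
```

View pics/c3.png

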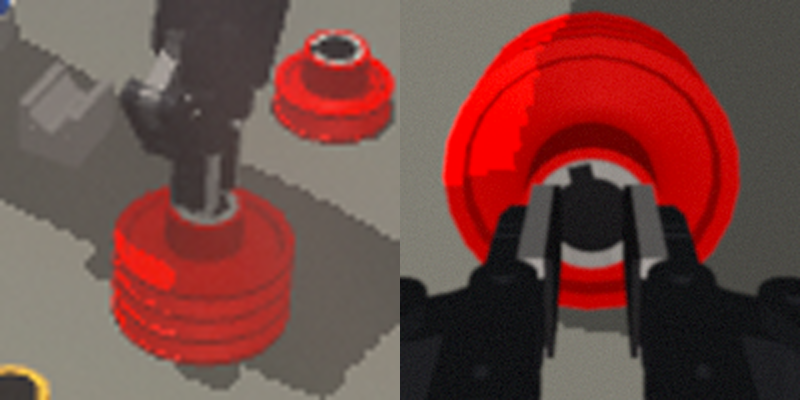

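```bash
python3 - <<'E'
from h import *
s=r.sense();x=s['tcp_pos'];w=optics.camera_info('wrist')
for d in (-.011,0,.011):
  for z in (.04,.046,.055,.06,.065,.07,.08,.09,.1):
    print(d,z,proj(w,(x[0]+d,x[1],z)).round(1),end=' | ')
  print()
print(r.grip_depth,[k for k in dir(r) if k[0]!='_'])
# pixel->mm of gap 34px
E
```

```text
-0.011 0.04 [314.2 221. ] | -0.011 0.046 [314.2 224.9] | -0.011 0.055 [314.1 231.2] | -0.011 0.06 [314.1 235. ] | -0.011 0.065 [314. 239.] | -0.011 0.07 [314.  243.3] | -0.011 0.08 [313.9 252.8] | -0.011 0.09 [313.8 263.6] | -0.011 0.1 [313.6 276.1] | 
0 0.04 [314.3 239. ] | 0 0.046 [314.2 243.4] | 0 0.055 [314.1 250.6] | 0 0.06 [314.1 254.9] | 0 0.065 [314.1 259.4] | 0 0.07 [314.  264.2] | 0 0.08 [313.9 274.9] | 0 0.09 [313.8 287. ] | 0 0.1 [313.7 301. ] | 
0.011 0.04 [314.3 256.5] | 0.011 0.046 [314.2 261.3] | 0.011 0.055 [314.2 269.2] | 0.011 0.06 [314.1 274. ] | 0.011 0.065 [314.1 279. ] | 0.011 0.07 [314.1 284.3] | 0.011 0.08 [314. 296.] | 0.011 0.09 [313.9 309.3] | 0.011 0.1 [313.7 324.6] | 
0.0187 ['Unreachable', 'finish_job', 'grip_depth', 'sense']
```

The pad tips project to about z≈0.069 with the TCP reported at 0.046, so the tips stand ~23 mm behind the reported TCP and passed over the hub. I'll open, lower 22 mm and close again.

{"fn": "carry_out", "kwargs": {"rows": [[[0,0,0],[0,0,0],60],[[0,0,0],[0,0,0],60],[[0,0,0],[0,0,0],60],[[0,0,0],[0,0,0],60],[[0,0,0],[0,0,0],60]]}}

```text
time_s: 5.25
tcp_pos: [0.6734, -0.0164, 0.0461]
eef_rot: [-0.0, 1.0, -0.0, 0.0]
wrist_force: [-0.5, 0.1, 0.6]
grip_width: 0.699
gripper_force: 0.0
```

{"fn": "carry_out", "kwargs": {"rows": [[[0,0,0],[0,0,5],60],[[0,0,0],[0,0,10],60],[[0,0,0],[0,0,15],60],[[0,0,0],[0,0,20],60],[[0,0,0],[0,0,22],60]]}}

```text
time_s: 5.75
tcp_pos: [0.6728, -0.0163, 0.0228]
eef_rot: [-0.0, 1.0, 0.0, -0.001]
wrist_force: [0.2, 0.6, -0.6]
grip_width: 0.702
gripper_force: 0.0
```

{"fn": "carry_out", "kwargs": {"rows": [[[0,0,0],[0,0,0],50],[[0,0,0],[0,0,0],30],[[0,0,0],[0,0,0],20],[[0,0,0],[0,0,0],20],[[0,0,0],[0,0,0],20]], "newtons": 60}}

```text
time_s: 6.25
tcp_pos: [0.6738, -0.0165, 0.0245]
eef_rot: [-0.0, 1.0, -0.0, 0.0]
wrist_force: [0.9, -0.5, 0.1]
grip_width: 0.395
gripper_force: 60.3
```

{"fn": "carry_out", "kwargs": {"rows": [[[0,0,0],[0,0,-3],20],[[0,0,0],[0,0,-8],20],[[0,0,0],[0,0,-20],20],[[0,0,0],[0,0,-35],20],[[0,0,0],[0,0,-50],20]], "newtons": 100}}

```text
time_s: 6.75
tcp_pos: [0.6736, -0.0164, 0.0755]
eef_rot: [-0.0, 1.0, -0.0, 0.0]
wrist_force: [-0.4, -0.1, -3.9]
grip_width: 0.38
gripper_force: 99.6
```

{"fn": "carry_out", "kwargs": {"rows": [[[0,0,0],[0,0,-12],20],[[0,0,0],[15,20,-24],20],[[0,0,0],[35,48,-32],20],[[0,0,0],[58,80,-40],20],[[0,0,0],[82,112,-40],20]]}}

```text
time_s: 7.25
tcp_pos: [0.5921, 0.0964, 0.117]
eef_rot: [0.0, 1.0, 0.0, 0.002]
wrist_force: [0.4, 0.4, -3.0]
grip_width: 0.383
gripper_force: 99.9
```

{"fn": "carry_out", "kwargs": {"rows": [[[0,0,0],[25,34,0],20],[[0,0,0],[50,68,0],20],[[0,0,0],[75,102,0],20],[[0,0,0],[100,136,0],20],[[0,0,0],[120,164,0],20]]}}

```text
time_s: 7.75
tcp_pos: [0.4701, 0.2612, 0.1154]
eef_rot: [-0.0, 1.0, 0.0, 0.001]
wrist_force: [0.5, -0.4, -3.0]
grip_width: 0.378
gripper_force: 99.9
```

{"fn": "carry_out", "kwargs": {"rows": [[[0,0,0],[18,25,0],20],[[0,0,0],[30,42,0],20],[[0,0,0],[37,52,0],20],[[0,0,0],[42,57,0],20],[[0,0,0],[42,57.5,0],20]]}}

```text
time_s: 8.25
tcp_pos: [0.4293, 0.3172, 0.1145]
eef_rot: [-0.0, 1.0, -0.0, 0.0]
wrist_force: [-0.5, -0.7, -3.5]
grip_width: 0.383
gripper_force: 100.0
```

{"fn": "carry_out", "kwargs": {"rows": [[[0,0,0],[0,0,0],20],[[0,0,0],[0,0,0],20],[[0,0,0],[0,0,0],20],[[0,0,0],[0,0,0],20]]}}

```text
time_s: 8.65
tcp_pos: [0.4297, 0.3166, 0.114]
eef_rot: [0.0, 1.0, -0.0, -0.0]
wrist_force: [-0.5, -0.8, -3.3]
grip_width: 0.381
gripper_force: 100.0
```

{"fn": "carry_out", "kwargs": {"rows": [[[0,0,0],[0,0,15],20],[[0,0,0],[0,0,35],20],[[0,0,0],[0,0,53],20],[[0,0,0],[0,0,65],20],[[0,0,0],[0,0,71],20]]}}

```text
time_s: 9.15
tcp_pos: [0.4282, 0.3164, 0.0408]
eef_rot: [-0.0, 1.0, -0.001, -0.002]
wrist_force: [-0.7, -1.3, -3.4]
grip_width: 0.383
gripper_force: 100.0
```

{"fn": "carry_out", "kwargs": {"rows": [[[0,0,0],[0,0,3],20],[[0,0,0],[0,0,5],20],[[0,0,0],[0,0,7],20],[[0,0,0],[0,0,8.5],20],[[0,0,0],[0,0,9.5],20]]}}

```text
time_s: 9.65
tcp_pos: [0.4297, 0.3172, 0.0339]
eef_rot: [-0.0, 1.0, 0.0, 0.0]
wrist_force: [-0.6, 0.1, -3.5]
grip_width: 0.381
gripper_force: 100.0
```

{"fn": "carry_out", "kwargs": {"rows": [[[0,0,0],[0,0,0.5],20],[[0,0,0],[0,0,1],20],[[0,0,0],[0,0,1],20],[[0,0,0],[0,0,1],20]]}}

```text
time_s: 10.05
tcp_pos: [0.4295, 0.3171, 0.0328]
eef_rot: [-0.0, 1.0, 0.0, 0.0]
wrist_force: [-0.5, -0.7, -2.1]
grip_width: 0.383
gripper_force: 100.4
```

{"fn": "carry_out", "kwargs": {"rows": [[[0,0,0],[0,0,0.5],20],[[0,0,0],[0,0,0.8],20],[[0,0,0],[0,0,0.8],36],[[0,0,0],[0,0,0.8],50],[[0,0,0],[0,0,0.8],60]]}}

```text
time_s: 10.55
tcp_pos: [0.4299, 0.3173, 0.032]
eef_rot: [-0.0, 1.0, 0.0, 0.001]
wrist_force: [0.5, 0.2, 0.4]
grip_width: 0.703
gripper_force: 0.0
```

{"fn": "carry_out", "kwargs": {"rows": [[[0,0,0],[0,0,0],60],[[0,0,0],[0,0,-5],60],[[0,0,0],[0,0,-20],60],[[0,0,0],[0,0,-45],60],[[0,0,0],[0,0,-70],60]]}}

```text
time_s: 11.05
tcp_pos: [0.4294, 0.3171, 0.1034]
eef_rot: [-0.0, 1.0, 0.0, 0.0]
wrist_force: [0.6, 0.5, 0.4]
grip_width: 0.706
gripper_force: 0.0
```

```bash
python3 - <<'E'
from h import *
s=r.sense();print(s['tcp_pos'])
cv2.imwrite('pics/w4.png',optics.camera('wrist'))
w=optics.camera_info('wrist');print(proj(w,(.4298,.3168,.07)))
E
```

```text
[0.42942385 0.31707173 0.10344755]
[311.3585674  215.12616973]
```

View pics/w4.png

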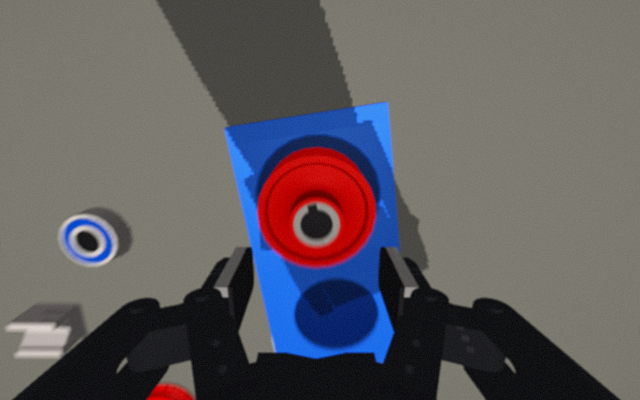

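{"fn": "carry_out", "kwargs": {"rows": [[[0,0,0],[-2,-30,0],62],[[0,0,0],[-4,-75,0],62],[[0,0,0],[-6,-120,0],62],[[0,0,0],[-8,-165,0],62],[[0,0,0],[-10,-210,0],62]]}}

```text
time_s: 11.6
tcp_pos: [0.4398, 0.1056, 0.103]
eef_rot: [-0.0, 1.0, -0.0, 0.001]
wrist_force: [0.2, -0.9, -0.4]
grip_width: 0.726
gripper_force: 0.0
```

{"fn": "carry_out", "kwargs": {"rows": [[[0,0,0],[-2,-45,0],62],[[0,0,0],[-4,-90,0],62],[[0,0,0],[-8,-135,0],62],[[0,0,0],[-12,-175,0],62],[[0,0,0],[-14,-205,0],62]]}}

```text
time_s: 12.1
tcp_pos: [0.4541, -0.1007, 0.1032]
eef_rot: [0.001, 1.0, -0.001, 0.001]
wrist_force: [0.5, 0.9, -0.4]
grip_width: 0.725
gripper_force: 0.0
```

{"fn": "carry_out", "kwargs": {"rows": [[[0,0,0],[0,-25,0],62],[[0,0,0],[0,-40,0],62],[[0,0,0],[0,-50,0],62],[[0,0,0],[0,-53,0],62],[[0,0,0],[0,-53,0],62]]}}

```text
time_s: 12.6
tcp_pos: [0.4535, -0.1505, 0.1018]
eef_rot: [-0.0, 1.0, 0.0, -0.0]
wrist_force: [0.1, 0.9, -0.0]
grip_width: 0.728
gripper_force: 0.0
```

```bash
python3 - <<'E'
from h import *
s=r.sense();print(s['tcp_pos'])
w=optics.camera_info('wrist');W=optics.camera('wrist');p=proj(w,(.4533,-.1512,.038));print(p)
T=optics.camera('top');S=optics.camera('scene');t=optics.camera_info('top');c=optics.camera_info('scene')
a=proj(t,(.4298,.3168,.07));b=proj(c,(.4298,.3168,.07));print(a,b)
f=lambda m,u,k,z:cv2.resize(m[int(u[1])-k:int(u[1])+k,int(u[0])-k:int(u[0])+k],(z,z),interpolation=cv2.INTER_CUBIC)
print([[int(q[0])-k,int(q[1])-k] for q,k in((a,33),(b,33),(p,66))])
cv2.imwrite('pics/c5.png',np.hstack([f(T,a,33,264),f(S,b,33,264),f(W,p,66,264)]))
E
```

```text
[ 0.45348261 -0.15054632  0.10179408]
[313.62834194 207.41011666]
[163.25204342 266.55416864] [341.5569918  123.70266288]
[[130, 233], [308, 90], [247, 141]]
```

View pics/c5.png

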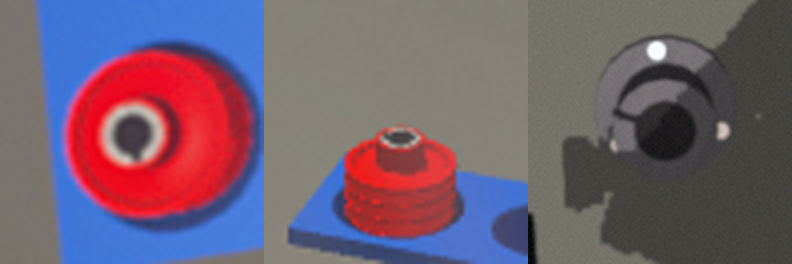

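Triple hub is at its predicted pixels in top (163.3,265.9) and scene (341.6,123.9): seated well. The bush bore in the wrist view at (315,206.5) agrees with the plan. Next: grip the bush.

{"fn": "carry_out", "kwargs": {"rows": [[[0,0,0],[0,-0.5,25],62],[[0,0,0],[0,-0.5,55],62],[[0,0,0],[0,-0.5,82],62],[[0,0,0],[0,-0.5,98],62],[[0,0,0],[0,-0.5,105],62]]}}

```text
time_s: 13.25
tcp_pos: [0.4521, -0.1499, -0.0052]
eef_rot: [-0.001, 1.0, 0.001, -0.002]
wrist_force: [0.4, 0.4, 0.2]
grip_width: 0.726
gripper_force: 0.0
```

{"fn": "carry_out", "kwargs": {"rows": [[[0,0,0],[0,0,3],62],[[0,0,0],[0,0,5],62],[[0,0,0],[0,0,6],62],[[0,0,0],[0,0,6],50],[[0,0,0],[0,0,6],44]]}}

```text
time_s: 13.75
tcp_pos: [0.4539, -0.1517, -0.0086]
eef_rot: [-0.0, 1.0, -0.0, 0.001]
wrist_force: [0.8, 0.3, 0.2]
grip_width: 0.517
gripper_force: 0.0
```

{"fn": "carry_out", "kwargs": {"rows": [[[0,0,0],[0,0,0],30],[[0,0,0],[0,0,0],25],[[0,0,0],[0,0,0],25],[[0,0,0],[0,0,0],25],[[0,0,0],[0,0,0],25]], "newtons": 80}}

```text
time_s: 14.25
tcp_pos: [0.454, -0.1517, -0.0082]
eef_rot: [-0.0, 1.0, -0.0, 0.0]
wrist_force: [-1.4, 1.6, 6.1]
grip_width: 0.443
gripper_force: 79.7
```

{"fn": "carry_out", "kwargs": {"rows": [[[0,0,0],[0,0,-3],25],[[0,0,0],[0,0,-10],25],[[0,0,0],[0,0,-25],25],[[0,0,0],[0,0,-45],25],[[0,0,0],[0,0,-70],25]]}}

```text
time_s: 14.75
tcp_pos: [0.4522, -0.1508, 0.0604]
eef_rot: [-0.0, 1.0, 0.001, -0.001]
wrist_force: [-0.5, -0.8, -1.9]
grip_width: 0.445
gripper_force: 80.4
```

{"fn": "carry_out", "kwargs": {"rows": [[[0,0,0],[-2,10,-16],25],[[0,0,0],[-6,35,-28],25],[[0,0,0],[-12,70,-30],25],[[0,0,0],[-19,110,-30],25],[[0,0,0],[-27,150,-30],25]]}}

```text
time_s: 15.25
tcp_pos: [0.4802, -0.0002, 0.091]
eef_rot: [0.0, 1.0, -0.0, 0.0]
wrist_force: [0.5, -0.5, -2.6]
grip_width: 0.442
gripper_force: 80.6
```

{"fn": "carry_out", "kwargs": {"rows": [[[0,0,0],[-8,42,0],25],[[0,0,0],[-16,84,0],25],[[0,0,0],[-24,126,0],25],[[0,0,0],[-32,168,0],25],[[0,0,0],[-40,210,0],25]]}}

```text
time_s: 15.75
tcp_pos: [0.52, 0.2103, 0.0906]
eef_rot: [-0.0, 1.0, -0.0, -0.0]
wrist_force: [0.7, -0.9, -1.9]
grip_width: 0.443
gripper_force: 80.6
```

{"fn": "carry_out", "kwargs": {"rows": [[[0,0,0],[-7,42,0],25],[[0,0,0],[-14,80,0],25],[[0,0,0],[-19,106,0],25],[[0,0,0],[-21,120,0],25],[[0,0,0],[-21.3,125.3,0],25]]}}

```text
time_s: 16.25
tcp_pos: [0.5413, 0.3347, 0.0903]
eef_rot: [-0.001, 1.0, -0.0, -0.0]
wrist_force: [-0.2, -0.9, -1.6]
grip_width: 0.439
gripper_force: 80.6
```

{"fn": "carry_out", "kwargs": {"rows": [[[0,0,0],[0,0,0],25],[[0,0,0],[0,0,0],25],[[0,0,0],[0,0,0],25]]}}

```text
time_s: 16.55
tcp_pos: [0.5416, 0.3326, 0.0906]
eef_rot: [0.001, 1.0, -0.0, -0.0]
wrist_force: [0.9, 0.8, -2.8]
grip_width: 0.446
gripper_force: 80.6
```

{"fn": "carry_out", "kwargs": {"rows": [[[0,0,0],[-0.5,0.5,18],25],[[0,0,0],[-0.5,0.5,42],25],[[0,0,0],[-0.5,0.5,64],25],[[0,0,0],[-0.5,0.5,77],25],[[0,0,0],[-0.5,0.5,83],25]]}}

```text
time_s: 17.05
tcp_pos: [0.5413, 0.3333, 0.0061]
eef_rot: [0.0, 1.0, -0.001, -0.001]
wrist_force: [-0.6, 0.1, -1.5]
grip_width: 0.442
gripper_force: 80.6
```

{"fn": "carry_out", "kwargs": {"rows": [[[0,0,0],[0,0,2],25],[[0,0,0],[0,0,4],25],[[0,0,0],[0,0,5.5],25],[[0,0,0],[0,0,6.5],25],[[0,0,0],[0,0,7],25]]}}

```text
time_s: 17.55
tcp_pos: [0.5425, 0.3345, 0.0012]
eef_rot: [-0.0, 1.0, 0.0, 0.0]
wrist_force: [0.5, 0.3, -2.2]
grip_width: 0.446
gripper_force: 80.6
```

{"fn": "carry_out", "kwargs": {"rows": [[[0,0,0],[0,0,0.5],25],[[0,0,0],[0,0,1],25],[[0,0,0],[0,0,1],25]]}}

```text
time_s: 17.85
tcp_pos: [0.5422, 0.3345, -0.0001]
eef_rot: [-0.0, 1.0, 0.0, 0.0]
wrist_force: [-0.5, 1.0, -2.3]
grip_width: 0.448
gripper_force: 80.6
```

{"fn": "carry_out", "kwargs": {"rows": [[[0,0,0],[0,0,0.5],25],[[0,0,0],[0,0,1],25],[[0,0,0],[0,0,1],25]]}}

```text
time_s: 18.15
tcp_pos: [0.5422, 0.3345, -0.0002]
eef_rot: [-0.0, 1.0, -0.0, -0.0]
wrist_force: [-4.3, -1.5, 4.9]
grip_width: 0.442
gripper_force: 80.9
```

{"fn": "carry_out", "kwargs": {"rows": [[[0,0,0],[0,0,-0.3],38],[[0,0,0],[0,0,-0.3],55],[[0,0,0],[0,0,-0.3],66],[[0,0,0],[0,0,-0.3],66],[[0,0,0],[0,0,-4],66]]}}

```text
time_s: 18.65
tcp_pos: [0.5418, 0.3342, 0.0021]
eef_rot: [-0.0, 1.0, -0.0, -0.0]
wrist_force: [-0.5, 0.2, -0.2]
grip_width: 0.775
gripper_force: 0.0
```

{"fn": "carry_out", "kwargs": {"rows": [[[0,0,0],[0,0,-20],66],[[0,0,0],[0,0,-45],66],[[0,0,0],[0,0,-75],66],[[0,0,0],[0,0,-92],66],[[0,0,0],[4,-12,-96],66]]}}

```text
time_s: 19.15
tcp_pos: [0.5402, 0.3236, 0.1021]
eef_rot: [-0.001, 1.0, 0.001, 0.003]
wrist_force: [0.3, -0.1, 0.7]
grip_width: 0.773
gripper_force: 0.0
```

{"fn": "carry_out", "kwargs": {"rows": [[[0,0,0],[12,-35,0],66],[[0,0,0],[29,-78,0],66],[[0,0,0],[46,-121,0],66],[[0,0,0],[60,-158,0],66],[[0,0,0],[69,-182,0],66]]}}

```text
time_s: 19.65
tcp_pos: [0.4663, 0.1378, 0.0968]
eef_rot: [0.001, 1.0, -0.0, -0.002]
wrist_force: [0.3, -0.4, -0.2]
grip_width: 0.773
gripper_force: 0.0
```

{"fn": "carry_out", "kwargs": {"rows": [[[0,0,0],[4,-9,0],66],[[0,0,0],[5,-11.5,0],66],[[0,0,0],[5,-11.5,0],66],[[0,0,0],[5,-11.5,0],66]]}}

```text
time_s: 20.05
tcp_pos: [0.4645, 0.1295, 0.0986]
eef_rot: [-0.001, 1.0, 0.0, 0.0]
wrist_force: [-0.6, 0.9, 0.1]
grip_width: 0.77
gripper_force: 0.0
```

```bash
python3 - <<'E'
from h import *
s=r.sense();print(s['tcp_pos'])
w=optics.camera_info('wrist');W=optics.camera('wrist');p=proj(w,(.4643,.1288,.020));print(p)
T=optics.camera('top');S=optics.camera('scene');t=optics.camera_info('top');c=optics.camera_info('scene')
a=proj(t,(.5423,.3336,.046));b=proj(c,(.5423,.3336,.046));print(a,b)
f=lambda m,u,k,z:cv2.resize(m[int(u[1])-k:int(u[1])+k,int(u[0])-k:int(u[0])+k],(z,z),interpolation=cv2.INTER_CUBIC)
print([[int(q[0])-k,int(q[1])-k] for q,k in((a,33),(b,33),(p,66))])
cv2.imwrite('pics/c6.png',np.hstack([f(T,a,33,264),f(S,b,33,264),f(W,p,66,264)]))
E
```

```text
[0.46450806 0.12953487 0.09864076]
[313.62323208 201.47984525]
[161.87516658 212.28211958] [378.13396769 137.27039786]
[[128, 179], [345, 104], [247, 135]]
```

View pics/c6.png

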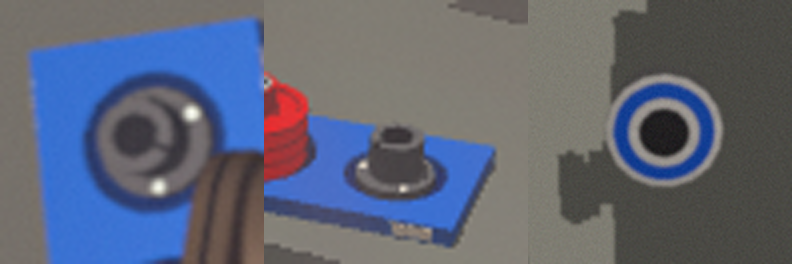

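The bush is seated in its recess with an even gap all round. The bearing in the wrist view is at (315,200), where expected. Now grip the bearing.

{"fn": "carry_out", "kwargs": {"rows": [[[0,0,0],[0,0,25],66],[[0,0,0],[0,0,58],66],[[0,0,0],[0,0,86],66],[[0,0,0],[0,0,102],66],[[0,0,0],[0,0,109],66]]}}

```text
time_s: 20.7
tcp_pos: [0.4628, 0.1292, -0.0123]
eef_rot: [-0.001, 1.0, -0.0, -0.002]
wrist_force: [-0.5, -1.5, -0.3]
grip_width: 0.769
gripper_force: 0.0
```

{"fn": "carry_out", "kwargs": {"rows": [[[0,0,0],[0,0,3],66],[[0,0,0],[0,0,5.5],66],[[0,0,0],[0,0,7.5],66],[[0,0,0],[0,0,7.5],58],[[0,0,0],[0,0,7.5],52]]}}

```text
time_s: 21.2
tcp_pos: [0.4647, 0.1289, -0.0172]
eef_rot: [-0.0, 1.0, 0.0, 0.001]
wrist_force: [-0.0, -0.1, -0.9]
grip_width: 0.606
gripper_force: 0.0
```

{"fn": "carry_out", "kwargs": {"rows": [[[0,0,0],[0,0,0],40],[[0,0,0],[0,0,0],30],[[0,0,0],[0,0,0],30],[[0,0,0],[0,0,0],30],[[0,0,0],[0,0,0],30]], "newtons": 60}}

```text
time_s: 21.7
tcp_pos: [0.4649, 0.1288, -0.0167]
eef_rot: [-0.0, 1.0, -0.0, 0.001]
wrist_force: [-1.9, -0.5, 5.8]
grip_width: 0.525
gripper_force: 61.2
```

{"fn": "carry_out", "kwargs": {"rows": [[[0,0,0],[0,0,-3],30],[[0,0,0],[0,0,-10],30],[[0,0,0],[0,0,-25],30],[[0,0,0],[0,0,-45],30],[[0,0,0],[0,0,-70],30]]}}

```text
time_s: 22.2
tcp_pos: [0.4629, 0.1288, 0.052]
eef_rot: [-0.0, 1.0, -0.0, -0.001]
wrist_force: [0.7, -0.3, -1.9]
grip_width: 0.521
gripper_force: 61.4
```

{"fn": "carry_out", "kwargs": {"rows": [[[0,0,0],[-2,-10,-16],30],[[0,0,0],[-5,-35,-28],30],[[0,0,0],[-10,-70,-30],30],[[0,0,0],[-15,-110,-30],30],[[0,0,0],[-20,-150,-30],30]]}}

```text
time_s: 22.7
tcp_pos: [0.4841, -0.0223, 0.0827]
eef_rot: [-0.001, 1.0, -0.0, 0.0]
wrist_force: [0.4, 0.2, -2.3]
grip_width: 0.527
gripper_force: 61.4
```

{"fn": "carry_out", "kwargs": {"rows": [[[0,0,0],[-6,-42,0],30],[[0,0,0],[-12,-84,0],30],[[0,0,0],[-18,-126,0],30],[[0,0,0],[-24,-168,0],30],[[0,0,0],[-30,-210,0],30]]}}

```text
time_s: 23.2
tcp_pos: [0.514, -0.2327, 0.0822]
eef_rot: [0.0, 1.0, 0.0, -0.0]
wrist_force: [1.0, 0.1, -1.4]
grip_width: 0.523
gripper_force: 61.4
```

{"fn": "carry_out", "kwargs": {"rows": [[[0,0,0],[-5,-40,0],30],[[0,0,0],[-9,-78,0],30],[[0,0,0],[-12,-103,0],30],[[0,0,0],[-14.5,-117,0],30],[[0,0,0],[-14.6,-120,0],30]]}}

```text
time_s: 23.7
tcp_pos: [0.5288, -0.3522, 0.0821]
eef_rot: [0.001, 1.0, 0.0, -0.0]
wrist_force: [-0.3, -0.0, -1.2]
grip_width: 0.52
gripper_force: 61.4
```

{"fn": "carry_out", "kwargs": {"rows": [[[0,0,0],[0,0,0],30],[[0,0,0],[0,0,0],30],[[0,0,0],[0,0,0],30]]}}

```text
time_s: 24.0
tcp_pos: [0.5289, -0.3496, 0.0821]
eef_rot: [-0.001, 1.0, 0.0, -0.0]
wrist_force: [0.2, -0.1, -1.7]
grip_width: 0.523
gripper_force: 61.4
```

{"fn": "carry_out", "kwargs": {"rows": [[[0,0,0],[-0.5,-0.8,18],30],[[0,0,0],[-0.5,-0.8,42],30],[[0,0,0],[-0.5,-0.8,64],30],[[0,0,0],[-0.5,-0.8,78],30],[[0,0,0],[-0.5,-0.8,84],30]]}}

```text
time_s: 24.5
tcp_pos: [0.5281, -0.3504, -0.0047]
eef_rot: [-0.0, 1.0, 0.001, -0.002]
wrist_force: [-0.9, 0.2, -1.4]
grip_width: 0.525
gripper_force: 61.4
```

{"fn": "carry_out", "kwargs": {"rows": [[[0,0,0],[0,0,2],30],[[0,0,0],[0,0,4],30],[[0,0,0],[0,0,5.5],30],[[0,0,0],[0,0,6.5],30],[[0,0,0],[0,0,6.5],30]]}}

```text
time_s: 25.0
tcp_pos: [0.5297, -0.3522, -0.0077]
eef_rot: [-0.0, 1.0, -0.0, 0.0]
wrist_force: [-0.1, -0.6, -1.0]
grip_width: 0.523
gripper_force: 61.4
```

{"fn": "carry_out", "kwargs": {"rows": [[[0,0,0],[0,0,0.5],30],[[0,0,0],[0,0,1],30],[[0,0,0],[0,0,1],30]]}}

```text
time_s: 25.3
tcp_pos: [0.5297, -0.3523, -0.0085]
eef_rot: [-0.0, 1.0, -0.0, 0.0]
wrist_force: [-0.4, 0.7, 1.2]
grip_width: 0.526
gripper_force: 63.0
```

{"fn": "carry_out", "kwargs": {"rows": [[[0,0,0],[0,0,0.5],30],[[0,0,0],[0,0,0.7],30],[[0,0,0],[0,0,0.7],46],[[0,0,0],[0,0,0.7],56],[[0,0,0],[0,0,0.7],64]]}}

```text
time_s: 25.8
tcp_pos: [0.5294, -0.3519, -0.0103]
eef_rot: [-0.0, 1.0, -0.0, 0.0]
wrist_force: [0.1, 0.1, -0.6]
grip_width: 0.751
gripper_force: 0.0
```

{"fn": "carry_out", "kwargs": {"rows": [[[0,0,0],[0,0,0],64],[[0,0,0],[0,0,-8],64],[[0,0,0],[0,0,-30],64],[[0,0,0],[0,0,-65],64],[[0,0,0],[0,0,-90],64]]}}

```text
time_s: 26.3
tcp_pos: [0.5299, -0.3524, 0.0824]
eef_rot: [-0.0, 1.0, -0.001, 0.001]
wrist_force: [0.3, 0.6, -0.2]
grip_width: 0.747
gripper_force: 0.0
```

{"fn": "carry_out", "kwargs": {"rows": [[[0,0,0],[-12,22,-12],64],[[0,0,0],[-32,60,-18],64],[[0,0,0],[-55,104,-18],64],[[0,0,0],[-78,146,-18],64],[[0,0,0],[-96,182,-18],64]]}}

```text
time_s: 26.8
tcp_pos: [0.6264, -0.1679, 0.0989]
eef_rot: [-0.0, 1.0, -0.0, 0.001]
wrist_force: [0.0, -0.6, 0.5]
grip_width: 0.752
gripper_force: 0.0
```

{"fn": "carry_out", "kwargs": {"rows": [[[0,0,0],[-12,22,0],64],[[0,0,0],[-15,28,0],64],[[0,0,0],[-16,29,0],64],[[0,0,0],[-16,29,0],64],[[0,0,0],[-16,29,0],64]]}}

```text
time_s: 27.3
tcp_pos: [0.6409, -0.1423, 0.098]
eef_rot: [0.001, 1.0, -0.0, -0.0]
wrist_force: [0.4, -0.2, 0.2]
grip_width: 0.752
gripper_force: 0.0
```

```bash
python3 - <<'E'
from h import *
s=r.sense();print(s['tcp_pos'])
w=optics.camera_info('wrist');W=optics.camera('wrist');p=proj(w,(.6415,-.1412,.032));print(p)
T=optics.camera('top');S=optics.camera('scene');t=optics.camera_info('top');c=optics.camera_info('scene')
a=proj(t,(.5294,-.3511,.028));b=proj(c,(.5294,-.3511,.028));print(a,b)
f=lambda m,u,k,z:cv2.resize(m[int(u[1])-k:int(u[1])+k,int(u[0])-k:int(u[0])+k],(z,z),interpolation=cv2.INTER_CUBIC)
print([[int(q[0])-k,int(q[1])-k] for q,k in((a,33),(b,33),(p,66))])
cv2.imwrite('pics/c7.png',np.hstack([f(T,a,33,264),f(S,b,33,264),f(W,p,66,264)]))
E
```

```text
[ 0.64086218 -0.14233718  0.09803387]
[316.08331603 207.50647566]
[484.52272827 218.682416  ] [227.47084228 295.58229643]
[[451, 185], [194, 262], [250, 141]]
```

View pics/c7.png

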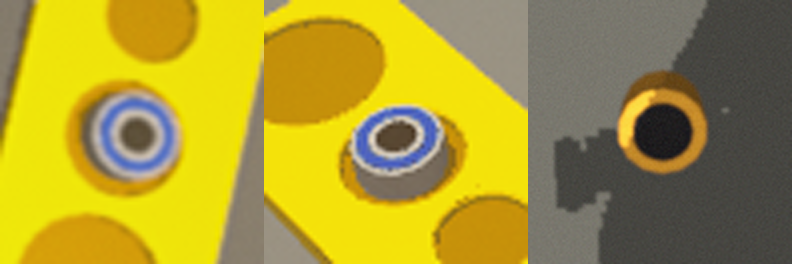

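```bash
python3 - <<'E'
from h import *
from scipy.optimize import least_squares
ims={n:(optics.camera_info(n),optics.camera(n)) for n in('scene','top')}
for n,(i,im) in ims.items():
    p=proj(i,(.5294,-.3511,.028));u,v=int(p[0])-16,int(p[1])-16
    c=cv2.resize(im[v:v+32,u:u+32],None,fx=8,fy=8,interpolation=cv2.INTER_CUBIC)
    m=cv2.inRange(cv2.cvtColor(c,cv2.COLOR_BGR2HSV),(100,70,50),(130,255,255))
    cs,_=cv2.findContours(m,cv2.RETR_EXTERNAL,cv2.CHAIN_APPROX_NONE);k=max(cs,key=cv2.contourArea)
    h=cv2.convexHull(k)[:,0];q=(h+.5)/8-.5+[u,v]
    print(n,'meas',cv2.fitEllipse(((q)*8).astype(np.float32)))
    R=.0185;a=np.linspace(0,6.283,60)
    for tx,ty in((0,0),(.1,0),(-.1,0),(0,.1),(0,-.1),(.2,0),(-.2,0),(0,.2),(0,-.2)):
        pts=np.array([proj(i,(.5294+R*np.cos(t),-.3511+R*np.sin(t),.028+R*(np.cos(t)*tx+np.sin(t)*ty))) for t in a])
        e=cv2.fitEllipse((pts*8).astype(np.float32)); print(tx,ty,np.round(e[0],0),np.round(e[1],1),round(e[1][0]/e[1][1],3),round(e[2],1))
E
```

```text
scene meas ((1812.806640625, 2368.31494140625), (119.84183502197266, 165.42445373535156), 74.49364471435547)
0 0 [1820. 2366.] [109.9 152.7] 0.72 74.7
0.1 0 [1820. 2366.] [102.  153.4] 0.665 70.5
-0.1 0 [1820. 2366.] [117.5 152.6] 0.77 80.4
0 0.1 [1820. 2366.] [116.1 153.8] 0.755 67.6
0 -0.1 [1820. 2366.] [103.  152.6] 0.675 80.3
0.2 0 [1820. 2365.] [ 93.8 154.4] 0.608 67.3
-0.2 0 [1819. 2366.] [124.4 153.3] 0.812 88.5
0 0.2 [1820. 2366.] [121.2 156.1] 0.776 59.0
0 -0.2 [1819. 2365.] [ 95.8 153.1] 0.625 84.8
top meas ((3878.46484375, 1746.3077392578125), (141.34239196777344, 149.18313598632812), 133.19985961914062)
0 0 [3876. 1750.] [134.5 141.5] 0.951 132.8
0.1 0 [3876. 1750.] [137.5 139.7] 0.984 147.4
-0.1 0 [3876. 1750.] [131.4 143.5] 0.916 129.8
0 0.1 [3876. 1750.] [130.7 140.2] 0.932 149.0
0 -0.1 [3876. 1750.] [136.6 144.4] 0.946 112.5
0.2 0 [3876. 1749.] [137.3 141.1] 0.973 27.2
-0.2 0 [3876. 1750.] [128.3 145.5] 0.882 128.3
0 0.2 [3876. 1750.] [126.2 139.7] 0.903 157.1
0 -0.2 [3876. 1750.] [137.4 148.6] 0.924 100.5
```

The bearing is level (its seal's ellipse matches a flat circle) and centred. The sleeve in the wrist view is at (317.5,206.5), where expected. Now grip the sleeve.

{"fn": "carry_out", "kwargs": {"rows": [[[0,0,0],[-0.5,0.5,25],62],[[0,0,0],[-0.5,0.5,57],62],[[0,0,0],[-0.5,0.5,84],62],[[0,0,0],[-0.5,0.5,98],60],[[0,0,0],[-0.5,0.5,104],58]]}}

```text
time_s: 28.05
tcp_pos: [0.6407, -0.1402, -0.0079]
eef_rot: [0.0, 1.0, 0.001, -0.001]
wrist_force: [0.2, -0.3, -0.8]
grip_width: 0.675
gripper_force: 0.0
```

{"fn": "carry_out", "kwargs": {"rows": [[[0,0,0],[0,0,3],56],[[0,0,0],[0,0,5],54],[[0,0,0],[0,0,6],50],[[0,0,0],[0,0,6],44],[[0,0,0],[0,0,6],38]]}}

```text
time_s: 28.55
tcp_pos: [0.6424, -0.1405, -0.0111]
eef_rot: [-0.0, 1.0, -0.0, 0.001]
wrist_force: [-0.0, 0.4, -0.5]
grip_width: 0.447
gripper_force: 0.0
```

{"fn": "carry_out", "kwargs": {"rows": [[[0,0,0],[0,0,0],28],[[0,0,0],[0,0,0],20],[[0,0,0],[0,0,0],20],[[0,0,0],[0,0,0],20],[[0,0,0],[0,0,0],20]]}}

```text
time_s: 29.05
tcp_pos: [0.6426, -0.1407, -0.0109]
eef_rot: [-0.0, 1.0, -0.0, 0.001]
wrist_force: [-0.5, 0.4, 6.2]
grip_width: 0.374
gripper_force: 60.1
```

{"fn": "carry_out", "kwargs": {"rows": [[[0,0,0],[0,0,-3],20],[[0,0,0],[0,0,-10],20],[[0,0,0],[0,0,-25],20],[[0,0,0],[0,0,-45],20],[[0,0,0],[1,-6,-62],20]]}}

```text
time_s: 29.55
tcp_pos: [0.6411, -0.146, 0.0516]
eef_rot: [-0.001, 1.0, -0.0, 0.0]
wrist_force: [0.3, -0.9, -0.7]
grip_width: 0.372
gripper_force: 59.9
```

{"fn": "carry_out", "kwargs": {"rows": [[[0,0,0],[4,-20,-10],20],[[0,0,0],[11,-55,-12],20],[[0,0,0],[19,-95,-12],20],[[0,0,0],[27,-135,-12],20],[[0,0,0],[34,-172,-12],20]]}}

```text
time_s: 30.05
tcp_pos: [0.6064, -0.3207, 0.0634]
eef_rot: [0.0, 1.0, -0.001, 0.0]
wrist_force: [-0.1, 0.7, -2.2]
grip_width: 0.378
gripper_force: 59.9
```

{"fn": "carry_out", "kwargs": {"rows": [[[0,0,0],[6,-30,0],20],[[0,0,0],[9,-45,0],20],[[0,0,0],[10.5,-51,0],20],[[0,0,0],[10.5,-51,0],20],[[0,0,0],[10.5,-51,0],20]]}}

```text
time_s: 30.55
tcp_pos: [0.5967, -0.3679, 0.0619]
eef_rot: [-0.001, 1.0, 0.0, -0.0]
wrist_force: [-1.1, 0.0, -1.8]
grip_width: 0.376
gripper_force: 59.9
```

{"fn": "carry_out", "kwargs": {"rows": [[[0,0,0],[0,0,0],20],[[0,0,0],[0,0,0],20]]}}

```text
time_s: 30.75
tcp_pos: [0.5968, -0.3681, 0.062]
eef_rot: [-0.001, 1.0, 0.0, -0.0]
wrist_force: [-0.2, 0.7, -1.4]
grip_width: 0.377
gripper_force: 59.9
```

{"fn": "carry_out", "kwargs": {"rows": [[[0,0,0],[0,-1.5,14],20],[[0,0,0],[0,-1.5,32],20],[[0,0,0],[0,-1.5,46],20],[[0,0,0],[0,-1.5,55],20],[[0,0,0],[0,-1.5,59],20]]}}

```text
time_s: 31.25
tcp_pos: [0.5952, -0.37, 0.0002]
eef_rot: [-0.0, 1.0, 0.001, -0.002]
wrist_force: [0.7, 0.6, -1.2]
grip_width: 0.377
gripper_force: 59.9
```

{"fn": "carry_out", "kwargs": {"rows": [[[0,0,0],[0,0,2],20],[[0,0,0],[0,0,3.5],20],[[0,0,0],[0,0,4.5],20],[[0,0,0],[0,0,5],20],[[0,0,0],[0,0,5],20]]}}

```text
time_s: 31.75
tcp_pos: [0.5966, -0.3711, -0.0015]
eef_rot: [-0.0, 1.0, -0.0, 0.0]
wrist_force: [0.1, -0.4, -1.7]
grip_width: 0.379
gripper_force: 59.9
```

{"fn": "carry_out", "kwargs": {"rows": [[[0,0,0],[0,0,0.5],20],[[0,0,0],[0,0,1],20],[[0,0,0],[0,0,1],20]]}}

```text
time_s: 32.05
tcp_pos: [0.5965, -0.371, -0.0028]
eef_rot: [-0.0, 1.0, -0.0, 0.0]
wrist_force: [-0.2, -0.5, -1.7]
grip_width: 0.375
gripper_force: 59.9
```

{"fn": "carry_out", "kwargs": {"rows": [[[0,0,0],[0,0,0.5],20],[[0,0,0],[0,0,1],20],[[0,0,0],[0,0,1],20]]}}

```text
time_s: 32.35
tcp_pos: [0.5965, -0.371, -0.0028]
eef_rot: [-0.0, 1.0, 0.0, -0.0]
wrist_force: [-3.1, 2.0, 5.7]
grip_width: 0.381
gripper_force: 60.1
```

{"fn": "carry_out", "kwargs": {"rows": [[[0,0,0],[0,0,-0.3],34],[[0,0,0],[0,0,-0.3],48],[[0,0,0],[0,0,-0.3],60],[[0,0,0],[0,0,-0.3],62],[[0,0,0],[0,0,-6],62]]}}

```text
time_s: 32.85
tcp_pos: [0.5957, -0.3704, 0.001]
eef_rot: [-0.0, 1.0, 0.001, -0.001]
wrist_force: [-0.5, 0.5, 0.1]
grip_width: 0.725
gripper_force: 0.0
```

{"fn": "carry_out", "kwargs": {"rows": [[[0,0,0],[0,0,-20],62],[[0,0,0],[0,0,-48],62],[[0,0,0],[-2,15,-78],62],[[0,0,0],[-7,50,-94],62],[[0,0,0],[-12,92,-97],62]]}}

```text
time_s: 33.35
tcp_pos: [0.6109, -0.2809, 0.1054]
eef_rot: [0.001, 1.0, -0.003, 0.004]
wrist_force: [0.6, 0.5, -0.2]
grip_width: 0.727
gripper_force: 0.0
```

{"fn": "carry_out", "kwargs": {"rows": [[[0,0,0],[-6,45,0],62],[[0,0,0],[-12,90,0],62],[[0,0,0],[-18,135,0],62],[[0,0,0],[-24,180,0],62],[[0,0,0],[-30,225,0],62]]}}

```text
time_s: 33.85
tcp_pos: [0.6392, -0.0523, 0.1015]
eef_rot: [-0.0, 1.0, -0.0, 0.001]
wrist_force: [-0.3, -1.0, 0.4]
grip_width: 0.724
gripper_force: 0.0
```

{"fn": "carry_out", "kwargs": {"rows": [[[0,0,0],[-6,45,0],62],[[0,0,0],[-12,90,0],62],[[0,0,0],[-18,135,0],62],[[0,0,0],[-24,175,0],62],[[0,0,0],[-27,200,0],62]]}}

```text
time_s: 34.35
tcp_pos: [0.6661, 0.1494, 0.1015]
eef_rot: [-0.001, 1.0, 0.0, 0.002]
wrist_force: [0.3, 0.6, 0.1]
grip_width: 0.727
gripper_force: 0.0
```

{"fn": "carry_out", "kwargs": {"rows": [[[0,0,0],[0,10,0],62],[[0,0,0],[0,13,0],62],[[0,0,0],[0,13,0],62],[[0,0,0],[0,13,0],62]]}}

```text
time_s: 34.75
tcp_pos: [0.6654, 0.1576, 0.0993]
eef_rot: [0.001, 1.0, -0.0, 0.0]
wrist_force: [-0.4, -0.1, 0.5]
grip_width: 0.726
gripper_force: 0.0
```

```bash
python3 - <<'E'
from h import *
s=r.sense();print(s['tcp_pos'])
w=optics.camera_info('wrist');W=optics.camera('wrist');p=proj(w,(.6652,.1587,.038));print(p)
T=optics.camera('top');S=optics.camera('scene');t=optics.camera_info('top');c=optics.camera_info('scene')
a=proj(t,(.596,-.370,.040));b=proj(c,(.596,-.370,.040));print(a,b)
f=lambda m,u,k,z:cv2.resize(m[int(u[1])-k:int(u[1])+k,int(u[0])-k:int(u[0])+k],(z,z),interpolation=cv2.INTER_CUBIC)
print([[int(q[0])-k,int(q[1])-k] for q,k in((a,33),(b,33),(p,66))])
cv2.imwrite('pics/c8.png',np.hstack([f(T,a,33,264),f(S,b,33,264),f(W,p,66,264)]))
E
```

```text
[0.66540592 0.15761562 0.09932363]
[316.02496254 208.39872198]
[493.77651552 187.06495912] [247.97024047 311.01854463]
[[460, 154], [214, 278], [250, 142]]
```

View pics/c8.png

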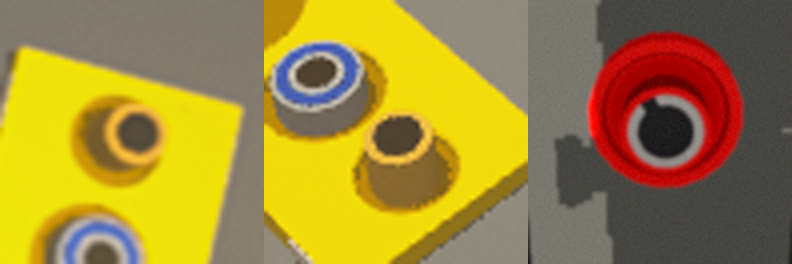

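The sleeve is seated: top (494,187) as predicted. The single pulley hub in the wrist view is at (318.5,207), about 1 mm to +y. Now grip it.

{"fn": "carry_out", "kwargs": {"rows": [[[0,0,0],[0,1.2,25],62],[[0,0,0],[0,1.2,55],62],[[0,0,0],[0,1.2,80],62],[[0,0,0],[0,1.2,93],60],[[0,0,0],[0,1.2,98],58]]}}

```text
time_s: 35.4
tcp_pos: [0.6642, 0.1596, -0.0009]
eef_rot: [0.0, 1.0, -0.0, -0.002]
wrist_force: [-1.0, 0.8, -0.4]
grip_width: 0.681
gripper_force: 0.0
```

{"fn": "carry_out", "kwargs": {"rows": [[[0,0,0],[0,0,2],56],[[0,0,0],[0,0,4],54],[[0,0,0],[0,0,4],50],[[0,0,0],[0,0,4],44],[[0,0,0],[0,0,4],38]]}}

```text
time_s: 35.9
tcp_pos: [0.6658, 0.1604, -0.0021]
eef_rot: [-0.0, 1.0, 0.0, 0.001]
wrist_force: [-0.3, -0.2, -0.2]
grip_width: 0.447
gripper_force: 0.0
```

{"fn": "carry_out", "kwargs": {"rows": [[[0,0,0],[0,0,0],28],[[0,0,0],[0,0,0],20],[[0,0,0],[0,0,0],20],[[0,0,0],[0,0,0],20],[[0,0,0],[0,0,0],20]]}}

```text
time_s: 36.4
tcp_pos: [0.666, 0.1604, -0.0019]
eef_rot: [-0.0, 1.0, 0.0, 0.001]
wrist_force: [-1.2, -0.1, 6.3]
grip_width: 0.377
gripper_force: 60.2
```

{"fn": "carry_out", "kwargs": {"rows": [[[0,0,0],[0,0,-3],20],[[0,0,0],[0,0,-10],20],[[0,0,0],[0,0,-25],20],[[0,0,0],[0,0,-45],20],[[0,0,0],[0,0,-65],20]], "newtons": 70}}

```text
time_s: 36.9
tcp_pos: [0.6651, 0.1603, 0.063]
eef_rot: [-0.0, 1.0, -0.0, -0.0]
wrist_force: [-0.1, 0.2, -2.3]
grip_width: 0.372
gripper_force: 69.4
```

{"fn": "carry_out", "kwargs": {"rows": [[[0,0,0],[4,-9,-12],20],[[0,0,0],[14,-32,-20],20],[[0,0,0],[28,-64,-20],20],[[0,0,0],[44,-100,-20],20],[[0,0,0],[60,-136,-20],20]]}}

```text
time_s: 37.4
tcp_pos: [0.6041, 0.0228, 0.0824]
eef_rot: [-0.0, 1.0, -0.0, -0.0]
wrist_force: [0.4, -0.1, -1.5]
grip_width: 0.373
gripper_force: 69.5
```

{"fn": "carry_out", "kwargs": {"rows": [[[0,0,0],[17,-38,0],20],[[0,0,0],[34,-76,0],20],[[0,0,0],[51,-114,0],20],[[0,0,0],[68,-152,0],20],[[0,0,0],[85,-190,0],20]]}}

```text
time_s: 37.9
tcp_pos: [0.5189, -0.1674, 0.0824]
eef_rot: [-0.0, 1.0, -0.0, 0.0]
wrist_force: [0.2, -0.1, -1.2]
grip_width: 0.37
gripper_force: 69.5
```

{"fn": "carry_out", "kwargs": {"rows": [[[0,0,0],[17,-38,0],20],[[0,0,0],[34,-76,0],20],[[0,0,0],[50,-112,0],20],[[0,0,0],[61,-138,0],20],[[0,0,0],[67,-154,0],20]]}}

```text
time_s: 38.4
tcp_pos: [0.4519, -0.3218, 0.0824]
eef_rot: [0.001, 1.0, -0.0, 0.0]
wrist_force: [0.2, -0.5, -1.4]
grip_width: 0.366
gripper_force: 69.6
```

{"fn": "carry_out", "kwargs": {"rows": [[[0,0,0],[3,-7,0],20],[[0,0,0],[4,-8.7,0],20],[[0,0,0],[4,-8.7,0],20],[[0,0,0],[4,-8.7,0],20],[[0,0,0],[4,-8.7,0],20]]}}

```text
time_s: 38.9
tcp_pos: [0.4498, -0.3274, 0.0819]
eef_rot: [-0.001, 1.0, 0.0, -0.0]
wrist_force: [-0.3, 0.1, -1.8]
grip_width: 0.372
gripper_force: 69.6
```

{"fn": "carry_out", "kwargs": {"rows": [[[0,0,0],[0,-0.5,16],20],[[0,0,0],[0,-0.5,37],20],[[0,0,0],[0,-0.5,55],20],[[0,0,0],[0,-0.5,65],20],[[0,0,0],[0,-0.5,69],20]]}}

```text
time_s: 39.4
tcp_pos: [0.449, -0.3279, 0.0118]
eef_rot: [-0.0, 1.0, 0.001, -0.001]
wrist_force: [-0.3, 0.4, -1.5]
grip_width: 0.371
gripper_force: 69.6
```

{"fn": "carry_out", "kwargs": {"rows": [[[0,0,0],[0,0,2],20],[[0,0,0],[0,0,4],20],[[0,0,0],[0,0,5.5],20],[[0,0,0],[0,0,6.5],20],[[0,0,0],[0,0,6.5],20]]}}

```text
time_s: 39.9
tcp_pos: [0.4495, -0.3291, 0.0068]
eef_rot: [-0.0, 1.0, -0.0, 0.0]
wrist_force: [0.0, -0.8, -1.7]
grip_width: 0.373
gripper_force: 69.6
```

{"fn": "carry_out", "kwargs": {"rows": [[[0,0,0],[0,0,0.5],20],[[0,0,0],[0,0,1],20],[[0,0,0],[0,0,1],20]]}}

```text
time_s: 40.2
tcp_pos: [0.4495, -0.3291, 0.0061]
eef_rot: [-0.0, 1.0, -0.0, -0.0]
wrist_force: [-1.6, 1.1, 2.8]
grip_width: 0.368
gripper_force: 70.0
```

Contact. I'll release, rise, swing clear and check everything.

{"fn": "carry_out", "kwargs": {"rows": [[[0,0,0],[0,0,0],34],[[0,0,0],[0,0,0],48],[[0,0,0],[0,0,0],60],[[0,0,0],[0,0,0],62],[[0,0,0],[0,0,-5],62]]}}

```text
time_s: 40.7
tcp_pos: [0.4489, -0.3285, 0.0099]
eef_rot: [-0.0, 1.0, 0.001, -0.001]
wrist_force: [0.2, -0.3, 0.5]
grip_width: 0.723
gripper_force: 0.0
```

{"fn": "carry_out", "kwargs": {"rows": [[[0,0,0],[0,0,-20],62],[[0,0,0],[0,0,-45],62],[[0,0,0],[0,0,-75],62],[[0,0,0],[0,0,-110],62],[[0,0,0],[0,0,-140],62]]}}

```text
time_s: 41.2
tcp_pos: [0.4496, -0.3291, 0.1527]
eef_rot: [-0.0, 1.0, -0.001, 0.001]
wrist_force: [-1.2, -1.5, 0.6]
grip_width: 0.725
gripper_force: 0.0
```

{"fn": "carry_out", "kwargs": {"rows": [[[0,0,0],[-30,35,0],62],[[0,0,0],[-60,70,0],62],[[0,0,0],[-90,105,0],62],[[0,0,0],[-115,135,0],62],[[0,0,0],[-130,150,0],62]]}}

```text
time_s: 41.7
tcp_pos: [0.5808, -0.1763, 0.151]
eef_rot: [-0.001, 1.0, 0.0, 0.0]
wrist_force: [-0.0, 0.4, 0.9]
grip_width: 0.728
gripper_force: 0.0
```

{"fn": "carry_out", "kwargs": {"rows": [[[0,0,0],[0,0,0],62],[[0,0,0],[0,0,0],62],[[0,0,0],[0,0,0],62],[[0,0,0],[0,0,0],62]]}}

```text
time_s: 42.1
tcp_pos: [0.5787, -0.18, 0.1506]
eef_rot: [0.001, 1.0, -0.0, -0.0]
wrist_force: [0.5, 0.2, 1.1]
grip_width: 0.727
gripper_force: 0.0
```

```bash
python3 - <<'E'
from h import *
T=optics.camera('top');S=optics.camera('scene');t=optics.camera_info('top');c=optics.camera_info('scene')
P=[(.4491,-.3283,.046),(.4626,-.0063,.05),(.5423,.3336,.046)]
for q in P: print(proj(t,q).round(1),proj(c,q).round(1))
f=lambda m,u,k,z:cv2.resize(m[int(u[1])-k:int(u[1])+k,int(u[0])-k:int(u[0])+k],(z,z),interpolation=cv2.INTER_CUBIC)
cv2.imwrite('pics/c9.png',np.vstack([np.hstack([f(m,proj(i,q),33,264) for q in P]) for m,i in((T,t),(S,c))]))
print([[list(map(int,proj(i,q)-33)) for q in P] for i in(t,c)])
E
```

```text
[478.7 256.4] [202.7 267.9]
[323.6 250.1] [292.3 188.2]
[161.9 212.3] [378.1 137.3]
[[[445, 223], [290, 217], [128, 179]], [[169, 234], [259, 155], [345, 104]]]
```

View pics/c9.png

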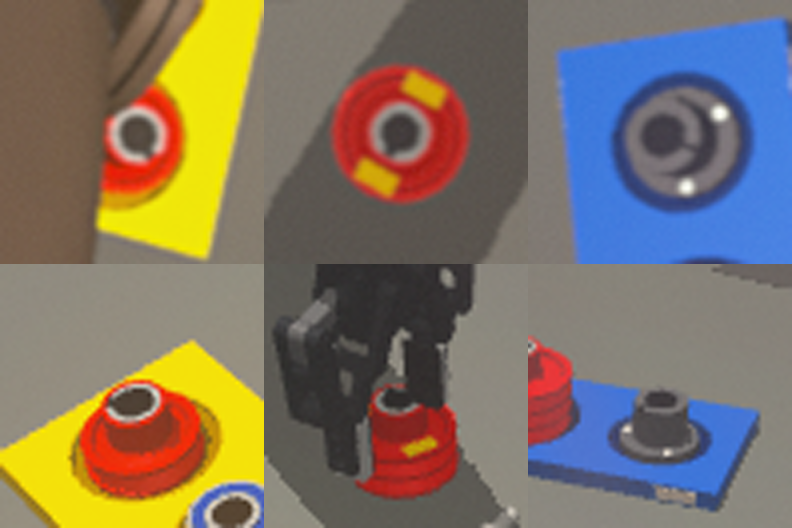

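The single pulley sits at top (479,256) and scene (202,268), as predicted. The double pulley is untouched at (324,250), and the bush is centred. Handing in.

```bash
python3 -c "
from station import r
print(r.finish_job())"
```

```text
the job is handed in; nothing more can be done
None
```

All five parts are set down in their recesses, upright and centred in the camera checks, the double-groove pulley still stands in its place, and the job was handed in after about 42 s (no verdict was shown).

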